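# Set up the cake sample display

## Robot

A 7-joint arm with a two-finger parallel gripper is mounted at the origin on the work surface. World frame = base frame: x ahead of the robot, y to its left, z up, the work surface at z = 0. Lengths are in m, angles in degrees, forces in N, time in s.
With the tool pointing down it reaches from about 0.4 to 0.875 m from the base axis. Payload 6.5 kg.
Tool frame: the origin (TCP) lies on the centre line of the jaws, within the pads' length; the fingertips stand 8 mm ahead of it and the grasp point (between the pads) lies 11 mm behind it; z points along the fingers, y is the line along which they close (so a half turn about z gives the same grasp; the last joint's range is limited). The gripper opens to 85 mm and grips with 20 to 120 N. Pads are 22 mm wide; open, the fingers measure 114 mm over their backs; the gripper's body (76 mm by 85 mm) begins 54 mm behind the grasp point. The pads swing forward as they close: fully open they stand 13 mm farther back than shut.
Start: joints at [68.915, 30.733, -0.252, 88.115, 0.149, 61.152, -4.079], TCP at [0.193, -0.621, 0.239] pointing down, gripper open.
Joint ranges: [-154.64, 154.64], [-21.42, 123.67], [-72.66, 72.17], [13.99, 137.28], [-74.86, 254.86], [10.95, 109.41], [-158.01, 158.01]. Speed limits (degrees/s): [136.94, 136.94, 180, 180, 180, 180, 180].

## Interface

Orientations are given as a 3x3 rotation matrix whose columns are the frame's x, y, z axes.
In Python, from bench import telemetry, grab_frame, get_calibration, ticket gives the robot as it stands.
- The arm moves only by the tool servo_tool, never from a script. Its argument "deltas" is a list of rows, each a list of 7 numbers: the shift along the world's x, y, z in cm, then the turn, a rotation vector about the world's x, y, z in rad, then the closure, from -1 (fully open) to 1 (shut). In form: [[dx, dy, dz, wx, wy, wz, claw], ...]. A call has 1 to 5 rows; each row shifts and turns the commanded pose from where the row before left it; what a row does not reach is not made up. A row lasts 1/12 s, in which the tool goes at most 41.7 mm and 7.16 degrees, less where a joint would pass 70% of its speed; a pose out of reach is approached as far as the arm can. A call is refused whole if a number of a shift passes 4.17 or a number of a turn 0.125, either way. A call with a gripper value outside its range is refused whole. The fingers move at their own pace and stop on an object; "force" is the grip in N (left out, the last holds). Time passes only in rows, so rows that do not move let the fingers close. It gives the time, the measured TCP pose, the force, the opening and the grip force at its end, in the units of the state.
- telemetry.get_state(): the state, without advancing time (a new reading comes with each control period).
- grab_frame(name): name is "scene" or "top" or "wrist"; returns the picture (420x560x3 uint8, red, green, blue); there is no depth.
- get_calibration(name): a dict with "camera_matrix" (3x3 intrinsics, pixels), "extrinsics" (4x4, takes a point from world to camera coordinates); the wrist camera has in their place "T_tool_cam" (4x4, takes a point from camera to tool coordinates, whose origin is the TCP and whose axes are the flange's). Camera axes: x right, y down, z forward; pixel columns grow to the right and rows downward; lengths in m; the calibration is good to about 2 mm. A picture is of the moment at which its call begins: read the wrist's pose just before it. get_calibration takes no time and is no camera call.
- ticket.sign_off(): hands the job in; it is judged then, once.
The state is a dict: "t": time; "joints": joint angles; "qd": joint speeds; "joint_torque": joint torques, N m; "position": TCP position; "eef_rot": TCP orientation; "ft_force": force on the tool from outside, world axes, zero at the start; "moment": the same for the moment, N m; "finger_gap": finger opening in m; "gripper_force": force on a finger pad.
Only numpy, scipy, OpenCV 4.12 (cv2) and the standard library are available. Lean on these libraries where they do the work, as an engineer would, in place of code of your own. Each camera call takes 0.05 s, during which the arm holds its last target. There are 200 camera calls.

## Task

Set up the sample corner of the bakery counter: slide the dish of sample cakes along the counter, without lifting it, until it sits wholly on the round grey mat, and put the long carton on the easel, its lower edge on the narrow ledge, centred and leaning flat back against the sloping frame. The ledge can be clamped at any height, so feel for it: lower the carton gently until it rests there before letting go, do not press hard or let it drop, and leave the other things on the counter where they are.

Things in the scene. Friction and masses are not known exactly. Their poses are not given: they have to be found in the camera images.
- easel: Fixed metal display easel. Origin: centre of the underside of its base plate (130 mm along x, 140 mm along y, 12 mm thick). +x is its front, where the carton goes; z up. A thin strut (10 mm thick) props the frame from behind. Nothing of it is higher than 145 mm above the counter.
- frame: The easel's frame, fixed, leaning back 22 degrees (towards easel -x). z runs up the slope, x out of its front face, y level. Origin: on the face, mid-width, 20 mm ahead of the easel's origin, 55 mm above the counter. Two uprights (22 mm wide, 12 thick, at y = +-52 mm, z -50 to 95 mm), faces at x = 0. Between them (82 mm gap) only cross bars below z = 43 mm: above that a finger can reach behind.
- ledge_mid (a point): Fixed point on the frame's face, 30 mm up the slope from the frame's origin: the middle of the ledge's setting range. The ledge, a strip without lip, juts 18 mm from the face at right angles, 130 mm long (y), 8 mm thick. Its top is clamped anywhere within +-30 mm of this point along the slope, different each time; its height is NOT reported. It stays put in use.
- long_carton: Closed cake carton of plain brown card with a paper band, the longer and taller of two, standing on its long edge on the counter: 34 mm thick (x), 150 mm long (y), 110 mm high (z), about 0.2 to 0.4 kg, rigid. Origin: centre of its underside. Either broad face may lean on the frame; the underside stays down.
- dish: Round white dish, a flat disc of 120 mm diameter and 18 mm high with an upright edge, four small wrapped cakes fixed on top (36 mm high in all, within 54 mm of the axis), about 0.3 to 0.6 kg, loose. Origin: centre of its underside.
- mat: Round grey mat of 170 mm diameter, 1 mm thick, fixed, nothing to catch on. Origin: its centre.
- short_carton: The smaller carton, to be left alone: same look, 34 mm thick (x), 90 mm long (y), 70 mm high (z). Origin: centre of its underside.
- cup: Clear plastic cup, 84 mm wide at the rim, 110 mm high, to be left alone. Origin: centre of its underside.
- spray: White plastic bottle, 64 mm wide, 170 mm high, to be left alone. Origin: centre of its underside.
- dispenser: Red tape dispenser, 60 mm by 150 mm (y), 103 mm high, to be left alone. Origin: centre of its underside.
There are look-alikes about, which are no part of the job. What is shaped like the dish but orange or red is not meant.

How it is judged (in metres and radians):
At the end, for the whole second after the job is handed in: Long carton released and still, underside down on the ledge, broad face on the frame (underside centre 12-23 mm out, within 20 mm of mid-width, -5 to 66 mm up the slope from frame origin, square within 4 degrees). Dish flat and still, centre within 25 mm of the mat's (x of long_carton in the frame of frame between 0.012 and 0.023 m and y of long_carton in the frame of frame between -0.02 and 0.02 m and z of long_carton in the frame of frame between -0.005 and 0.066 m and angle between the x axis of long_carton and the x axis of frame, either way round below 0.07 rad and angle between the z axis of long_carton and the z axis of frame, either way round below 0.07 rad and contact force between long_carton and easel above 0.5 N and linear speed of each of long_carton, dish below 0.01 m/s and angular speed of long_carton below 0.05 rad/s and horizontal distance between dish and mat below 0.025 m and height (world z) of dish below 0.006 m and angle between dish's own z axis and vertical below 0.05 rad); the robot touches nothing.
It fails at once if the carton is pressed on the easel with more than 60 N (contact force between long_carton and easel above 60 N).
It fails at once if the carton is dropped: it moves faster than 0.3 m/s while no finger touches it (contact force between long_carton and the fingers below 0.05 N and linear speed of long_carton above 0.3 m/s).
It fails at once if the dish is lifted more than 12 mm off the counter (height (world z) of dish above 0.012 m).
It fails at once if the short carton, cup, bottle or dispenser is moved more than 30 mm (distance of any of short_carton, cup, spray, dispenser from where it was at the start of the episode above 0.03 m).
It also fails if it takes over 67 s, if anything falls off the work surface, if the arm or the gripper's body presses on something with over 40 N, if the wrist force passes 120 N, or if a joint passes its speed limit or range.

## Working session

There is one attempt and no reset: what is moved stays moved. The work goes in short steps, Python scripts to look and compute and a tool call to move; the robot and the scene stay as the last step left them, time stands still between calls to the robot, and variables do not carry over. Pictures are saved under pics/ and viewed, at most 10 in all, crops included, and the job is handed in when it is done.

Besides the shell and the picture viewer there is one more tool, called after "Emit:" as name(argument=value, ...) on one line, values as JSON. servo_tool: Moves the arm, as the interface text tells. Its arguments: {"type":"object","properties":{"deltas":{"type":"array","items":{"type":"array","items":{"type":"number"}}},"force":{"type":"number"}},"required":["deltas"]}

```bash
mkdir -p pics; ls; python3 - <<'E'
from bench import telemetry, grab_frame, get_calibration
import cv2, numpy as np
for n in ("scene","top"):
    f=grab_frame(n); cv2.imwrite(f"pics/{n}0.png",f[:,:,::-1])
    c=get_calibration(n); print(n,np.round(c["camera_matrix"],1).tolist(),np.round(c["extrinsics"],3).tolist())
print(np.round(get_calibration("wrist")["T_tool_cam"],3).tolist())
s=telemetry.get_state(); print(s["t"],s["position"],s["eef_rot"],s["finger_gap"])
E
```

```text
pics
scene [[386.7, 0.0, 280.6], [0.0, 386.7, 204.9], [0.0, 0.0, 1.0]] [[0.805, 0.593, 0.008, -0.492], [0.508, -0.683, -0.524, -0.222], [-0.306, 0.426, -0.852, 1.244], [0.0, 0.0, 0.0, 1.0]]
top [[435.2, 0.0, 278.2], [0.0, 435.2, 205.8], [0.0, 0.0, 1.0]] [[0.011, -1.0, 0.002, 0.02], [-0.991, -0.012, -0.134, 0.567], [0.134, -0.001, -0.991, 1.032], [0.0, 0.0, 0.0, 1.0]]
[[-0.0, -0.96, -0.278, 0.071], [1.0, -0.001, 0.001, 0.001], [-0.001, -0.278, 0.96, -0.135], [0.0, 0.0, 0.0, 1.0]]
0.1 [ 0.19300502 -0.62010502  0.2385087 ] [[ 9.54784234e-01  2.97299021e-01 -5.98923930e-04]
 [ 2.97299592e-01 -9.54783140e-01  1.45207117e-03]
 [-1.40143133e-04 -1.56447450e-03 -9.99998766e-01]] 0.08546849812591263
```

View pics/scene0.png

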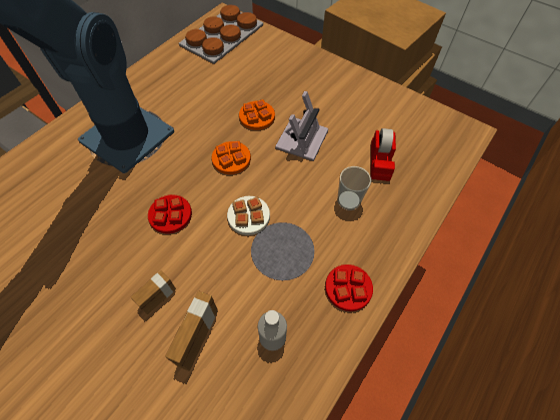

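View pics/top0.png

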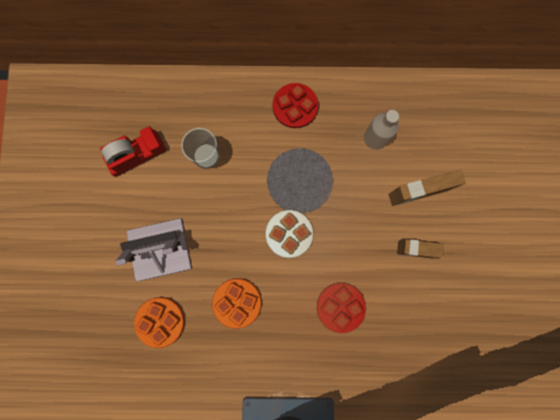

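The top view shows the white dish at (289,234), the mat at (300,181), the long carton at about (427,188), the short one at (420,248) and the easel at (155,250). Of the disc-shaped look-alikes, the orange ones are at (237,303) and (159,322) and the red ones at (296,105) and (341,308). Only the one at (289,234) is white, so that is the dish. I'll confirm it, the cartons and the easel in one crop montage.

```bash
cat > h.py <<'E'
import cv2, numpy as np
from bench import telemetry, grab_frame, get_calibration
def ray(n,uv,T=None):
    c=get_calibration(n); K=c["camera_matrix"]; E=np.array(c["extrinsics"]) if T is None else np.linalg.inv(T)
    d=E[:3,:3].T@np.linalg.inv(K)@np.array([uv[0],uv[1],1.]); return -E[:3,:3].T@E[:3,3], d
def onplane(n,uv,z,T=None):
    o,d=ray(n,uv,T); return o+d*(z-o[2])/d[2]
def tri(a,ua,b,ub):
    o1,d1=ray(a,ua);o2,d2=ray(b,ub); s=np.linalg.lstsq(np.c_[d1,-d2],o2-o1,rcond=None)[0]
    p,q=o1+d1*s[0],o2+d2*s[1]; return (p+q)/2,np.linalg.norm(p-q)
def proj(n,p,T=None):
    c=get_calibration(n);E=np.array(c["extrinsics"]) if T is None else np.linalg.inv(T)
    q=np.array(c["camera_matrix"])@(E[:3,:3]@p+E[:3,3]); return q[:2]/q[2]
def wristT():
    s=telemetry.get_state(); T=np.eye(4); T[:3,:3]=s["eef_rot"]; T[:3,3]=s["position"]
    return T@np.array(get_calibration("wrist")["T_tool_cam"])
E
python3 - <<'E'
from h import *
t=cv2.imread("pics/top0.png"); s=cv2.imread("pics/scene0.png")
def crop(i,x,y,w,h): return cv2.resize(i[y:y+h,x:x+w],(400,300),interpolation=cv2.INTER_CUBIC)
m=np.vstack([np.hstack([crop(t,105,205,100,75),crop(s,260,90,80,75*80//100)]),np.hstack([crop(t,380,165,100,75),crop(t,250,170,100,75)])])
cv2.imwrite("pics/m1.png",m)
hsv=cv2.cvtColor(t,cv2.COLOR_BGR2HSV)
def mom(mask):
    n,l,st,ce=cv2.connectedComponentsWithStats(mask.astype(np.uint8)); i=1+np.argmax(st[1:,4]); return ce[i],st[i],l==i
def circ(x,y,w,mask,z):
    sub=np.zeros(mask.shape,bool); sub[y-w:y+w,x-w:x+w]=mask[y-w:y+w,x-w:x+w]
    c,st,l=mom(sub); cn=max(cv2.findContours(l.astype(np.uint8),0,2)[0],key=cv2.contourArea)
    P=np.array([onplane("top",p[0],z) for p in cv2.convexHull(cn)])
    (a,b),r=cv2.minEnclosingCircle(P[:,:2].astype(np.float32)); print(c,st,"circle",a,b,r)
circ(289,234,32,(hsv[...,1]<60)&(hsv[...,2]>120),0.018)
circ(300,181,45,(hsv[...,1]<60)&(hsv[...,2]<130)&(hsv[...,2]>40),0.001)
for p in [(427,188),(420,248)]: print(hsv[p[1],p[0]],onplane("top",p,0.1))
E
```

```text
[288.55088063 233.80821918] [ 266  210   47   48 1022] circle 0.5015865564346313 -0.00046647930867038667 0.05977288633584976
[299.63804818 180.19610871] [ 268  149   65   64 3238] circle 0.638819694519043 -0.027290349826216698 0.08367639034986496
[ 16 151 140] [ 0.60423861 -0.31927616  0.1       ]
[ 16 157 140] [ 0.46479941 -0.29847766  0.1       ]
```

View pics/m1.png

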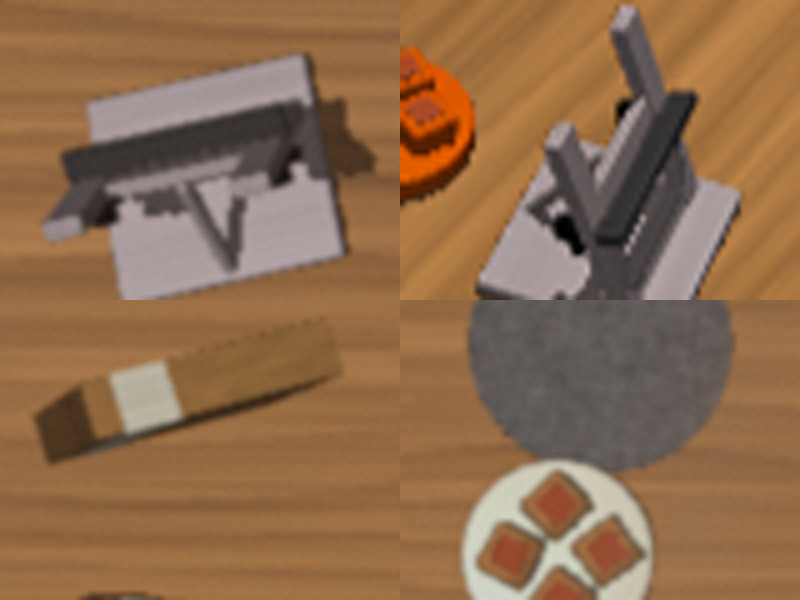

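The crops confirm the white dish (bottom right) and the plain carton with a paper band (bottom left), the longer of the two. The easel's front is on the upper side of the top view (world +x), with the strut behind it towards the robot. The dark ledge is visible in both views. Next I'll measure corners from these crops.

```bash
python3 - <<'E'
from h import *
T=lambda x,y,ox,oy,sx,sy:(ox+x/sx-.5+.5/sx*0, oy+y/sy-.5)
# carton top face corners (z=.11)
C=[onplane("top",T(x,y,380,165,4,4),.11) for x,y in [(85,80),(330,18),(343,72),(98,130)]]
C=np.array(C);print("carton",C.round(3).tolist(),C.mean(0).round(4),[np.linalg.norm(C[i]-C[(i+1)%4]).round(3) for i in range(4)])
d=C[1]-C[0]+C[2]-C[3];print("yaw of +x axis",np.degrees(np.arctan2(d[1],d[0]))+90)
# band / predicted scene pix
print("scene proj of top centre",proj("scene",C.mean(0)))
B=np.array([onplane("top",T(x,y,105,205,4,4),.012) for x,y in [(88,101),(305,55),(345,253),(122,302)]])
print("base",B.round(3).tolist(),B.mean(0).round(4),[np.linalg.norm(B[i]-B[(i+1)%4]).round(3) for i in range(4)])
d=B[1]-B[0]+B[2]-B[3];print("yaw +x",np.degrees(np.arctan2(d[1],d[0]))+90)
d=B[0]-B[3]+B[1]-B[2];print("yaw +x b",np.degrees(np.arctan2(d[1],d[0])))
# ledge: front top corners: top crop left(62,152)-right ; scene crop near-left(597,232) far-right(690,95)
e=np.degrees
S=lambda x,y:T(x-400,y,260,90,5,5)
# uprights tops
for a,b,nm in [((65,228),(558,130),"upL? top"),((62,160),(605,238),"ledge front left"),((300,108),(690,95),"ledge front right")]:
    print(nm,[x if isinstance(x,float) else x.round(4) for x in tri("top",T(*a,105,205,4,4),"scene",S(*b))])
E
```

```text
carton [[0.61, -0.255, 0.11], [0.648, -0.399, 0.11], [0.616, -0.405, 0.11], [0.581, -0.262, 0.11]] [ 0.6138 -0.3302  0.11  ] [np.float64(0.148), np.float64(0.032), np.float64(0.147), np.float64(0.03)]
yaw of +x axis 14.483019610814722
scene proj of top centre [190.01869883 326.14348559]
base [[0.505, 0.405, 0.012], [0.536, 0.271, 0.012], [0.413, 0.241, 0.012], [0.382, 0.377, 0.012]] [0.4591 0.3234 0.012 ] [np.float64(0.138), np.float64(0.126), np.float64(0.14), np.float64(0.127)]
yaw +x 12.887451623611668
yaw +x b 13.223838368016791
upL? top [array([0.4083, 0.3781, 0.0459]), np.float64(0.0587534028185179)]
ledge front left [array([ 0.4459,  0.4045, -0.0469]), np.float64(0.08326680516476409)]
ledge front right [array([0.5104, 0.2458, 0.2188]), np.float64(0.05946520338923324)]
```

Emit:
servo_tool(deltas=[[2.81, 1.93, 0, 0, 0, 0.1015, -1], [2.81, 1.93, 0, 0, 0, 0.1015, -1], [2.81, 1.93, 0, 0, 0, 0.1015, -1], [2.81, 1.93, 0, 0, 0, 0.1015, -1], [2.81, 1.93, 0, 0, 0, 0.1015, -1]], force=40)

```text
t: 0.52
position: [0.3347, -0.5228, 0.239]
eef_rot: [[0.686, 0.727, -0.0], [0.727, -0.686, 0.001], [0.0, -0.001, -1.0]]
ft_force: [1.0, -0.9, 0.7]
finger_gap: 0.0853
gripper_force: 0.0
```

Emit:
servo_tool(deltas=[[2.81, 1.93, 0, 0, 0, 0.1015, -1], [2.81, 1.93, 0, 0, 0, 0.1015, -1], [2.81, 1.93, 0, 0, 0, 0.1015, -1], [2.81, 1.93, 0, 0, 0, 0.1015, -1], [2.81, 1.93, 0, 0, 0, 0.1015, -1]])

```text
t: 0.93
position: [0.4751, -0.4264, 0.2389]
eef_rot: [[0.247, 0.969, -0.001], [0.969, -0.247, 0.0], [0.0, -0.001, -1.0]]
ft_force: [-0.0, -0.3, -0.1]
finger_gap: 0.0853
gripper_force: 0.0
```

Emit:
servo_tool(deltas=[[2.81, 1.93, 0, 0, 0, 0.1015, -1], [2.81, 1.93, 0, 0, 0, 0.1015, -1], [2.81, 1.93, 0, 0, 0, 0.1015, -1], [2.81, 1.93, 0, 0, 0, 0.1015, -1], [2.81, 1.93, 0, 0, 0, 0.1015, -1]])

```text
t: 1.35
position: [0.6155, -0.3301, 0.2388]
eef_rot: [[-0.255, 0.967, -0.001], [0.967, 0.255, 0.0], [0.0, -0.001, -1.0]]
ft_force: [-0.5, -0.5, -0.4]
finger_gap: 0.0855
gripper_force: 0.0
```

Emit:
servo_tool(deltas=[[0, 0, 0, 0, 0, 0, -1], [0, 0, 0, 0, 0, 0, -1]])

```text
t: 1.52
position: [0.6162, -0.3282, 0.2384]
eef_rot: [[-0.255, 0.967, -0.0], [0.967, 0.255, 0.002], [0.002, 0.0, -1.0]]
ft_force: [-1.2, -0.1, -0.0]
finger_gap: 0.0854
gripper_force: 0.0
```

```bash
python3 - <<'E'
from h import *
s=telemetry.get_state(); print(s["t"],s["position"],np.round(s["eef_rot"],3).tolist(),s["ft_force"],np.round(s["joints"],0))
f=grab_frame("wrist"); cv2.imwrite("pics/w1.png",f[:,:,::-1]); T=wristT(); np.save("T1.npy",T)
c=np.array([.614,-.330,.11])
for a in (-75,75):
  for b in (-17,17):
    y=np.radians(14.5); p=c+np.array([b/1e3*np.cos(y)-a/1e3*np.sin(y),b/1e3*np.sin(y)+a/1e3*np.cos(y),0]); print(a,b,proj("wrist",p,T).round(0))
E
```

```text
1.5167 [ 0.61620846 -0.3281836   0.23843593] [[-0.255, 0.967, -0.0], [0.967, 0.255, 0.002], [0.002, 0.0, -1.0]] [-1.20035233 -0.07383628 -0.00608748] [ 39.  38. -24.  79.  16.  67.  28.]
-75 -17 [258. 276.]
-75 17 [293. 276.]
75 -17 [255. 115.]
75 17 [296. 115.]
```

View pics/w1.png

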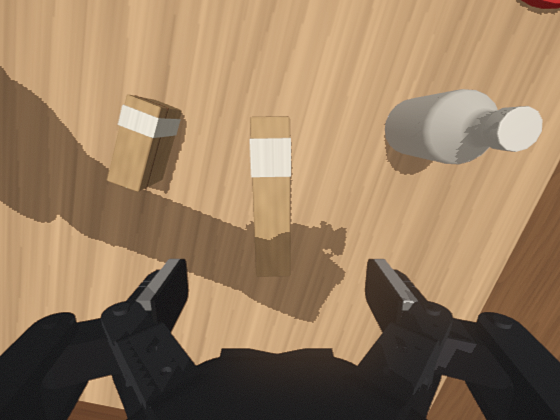

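The wrist view shows the long carton's top face at (250..291, 117..276), within 5 px of the prediction. The jaws are square to it, so I'll descend and grip.

Emit:
servo_tool(deltas=[[-0.25, -0.25, -3, 0, 0, 0.01, -1], [-0.2, 0, -3.5, 0, 0, 0, -1], [0, 0, -3.5, 0, 0, 0, -1], [0, 0, -3.3, 0, 0, 0, -1], [0, 0, -2, 0, 0, 0, -1]])

```text
t: 1.98
position: [0.6063, -0.335, 0.0822]
eef_rot: [[-0.257, 0.966, -0.006], [0.966, 0.257, 0.001], [0.002, -0.005, -1.0]]
ft_force: [-0.6, -0.9, 0.1]
finger_gap: 0.0854
gripper_force: 0.0
```

Emit:
servo_tool(deltas=[[0, 0, 0, 0, 0, 0, 0], [0, 0, 0, 0, 0, 0, 0.4], [0, 0, 0, 0, 0, 0, 0.7], [0, 0, 0, 0, 0, 0, 1], [0, 0, 0, 0, 0, 0, 1]])

```text
t: 2.4
position: [0.6118, -0.3346, 0.0889]
eef_rot: [[-0.26, 0.966, 0.004], [0.966, 0.26, -0.002], [-0.003, 0.003, -1.0]]
ft_force: [0.9, -1.0, 3.0]
finger_gap: 0.0337
gripper_force: 41.1
```

Emit:
servo_tool(deltas=[[0, 0, 0, 0, 0, 0, 1], [0, 0, 0, 0, 0, 0, 1], [0, 0, 0, 0, 0, 0, 1]])

```text
t: 2.65
position: [0.6119, -0.3346, 0.0889]
eef_rot: [[-0.26, 0.966, 0.004], [0.966, 0.26, -0.002], [-0.003, 0.003, -1.0]]
ft_force: [0.9, -1.0, 7.8]
finger_gap: 0.0333
gripper_force: 41.4
```

Emit:
servo_tool(deltas=[[0, 0, 1, 0, 0, 0, 1], [0, 0, 3, 0, 0, 0, 1], [0, 0, 4, 0, 0, 0, 1], [0, 0, 4, 0, 0, 0, 1], [0, 0, 4, 0, 0, 0, 1]])

```text
t: 3.07
position: [0.6094, -0.3332, 0.2483]
eef_rot: [[-0.261, 0.965, -0.001], [0.965, 0.261, 0.001], [0.001, -0.001, -1.0]]
ft_force: [1.0, -0.9, -2.0]
finger_gap: 0.0334
gripper_force: 40.6
```

Emit:
servo_tool(deltas=[[0, 0, 2, 0, 0, 0, 1], [0, 0, 0, 0, 0, 0, 1], [0, 0, 0, 0, 0, 0, 1]])

```text
t: 3.32
position: [0.6103, -0.3337, 0.2678]
eef_rot: [[-0.261, 0.965, 0.002], [0.965, 0.261, -0.001], [-0.002, 0.001, -1.0]]
ft_force: [-0.8, -0.6, -3.1]
finger_gap: 0.0336
gripper_force: 40.6
```

```bash
cat >> h.py <<'E'
E0=np.array([.459,.323,0]); PSI=np.radians(13.0); t22=np.radians(22)
ex=np.array([np.cos(PSI),np.sin(PSI),0]); ez=np.array([0,0,1.])
fx=np.cos(t22)*ex+np.sin(t22)*ez; fz=np.cos(t22)*ez-np.sin(t22)*ex; fy=np.cross(fz,fx)
F0=E0+.02*ex+.055*ez; RF=np.c_[fx,fy,fz]
RT=np.c_[np.cross(fx,-fz),fx,-fz]
HZ,HY=.0889,-.0035   # TCP in carton frame
def tcp_for(x,y,z): return F0+RF@np.array([x,y+HY,z+HZ])
def in_frame(p): return RF.T@(p-F0)-np.array([0,HY,HZ])
def plan(x,y,z):
    from scipy.spatial.transform import Rotation as R
    s=telemetry.get_state(); d=tcp_for(x,y,z)-s["position"]
    rv=R.from_matrix(RT@np.array(s["eef_rot"]).T).as_rotvec(); return d*100,rv
E
python3 - <<'E'
from h import *
s=telemetry.get_state(); print(s["position"],s["ft_force"],s["finger_gap"],np.round(s["joints"]))
d,r=plan(.027,0,.09); print(d.round(2),r.round(3),tcp_for(.027,0,.09))
T=lambda x,y,ox,oy,sx,sy:(ox+x/sx-.5, oy+y/sy-.5)
# ledge front-edge top ends vs setting, in both cropped views
for z in (0,.015,.03,.045,.06):
    o=[]
    for y in (.065,-.065):
        P=F0+RF@np.array([.018,y,z]); a=(proj("top",P)+.5-[105,205])*4; b=(proj("scene",P)+.5-[260,90])*5+[400,0]; o+=[a.round(0),b.round(0)]
    print(z,o)
P=[F0+RF@np.array([0,y,.095]) for y in (.052,-.052)]
print([((proj("top",p)+.5-[105,205])*4).round(0) for p in P],[((proj("scene",p)+.5-[260,90])*5+[400,0]).round(0) for p in P])
E
```

```text
[ 0.61033747 -0.33368505  0.26780513] [-0.82010011 -0.61863231 -3.08777111] 0.033567484741755624 [ 40.  36. -24.  78.  15.  69.  30.]
[-17.2   64.83  -3.68] [ 0.094 -0.371 -0.036] [0.4383676  0.31464457 0.23098757]
0 [array([ 74., 137.]), array([711., 130.]), array([290.,  90.]), array([636., 276.])]
0.015 [array([ 67., 145.]), array([705., 111.]), array([286.,  98.]), array([629., 258.])]
0.03 [array([ 61., 153.]), array([699.,  92.]), array([282., 105.]), array([621., 239.])]
0.045 [array([ 53., 162.]), array([692.,  73.]), array([278., 113.]), array([614., 220.])]
0.06 [array([ 46., 170.]), array([686.,  53.]), array([274., 121.]), array([606., 200.])]
[array([ 61., 217.]), array([250., 176.])] [array([635.,  20.]), array([568., 137.])]
```

The ledge corners (top crop (62,152), scene crop (695,95)) put the ledge about 28–30 mm up the slope. I'll use that only as a guide and carry the carton to a hover above the easel, tilting on the way.

Emit:
servo_tool(deltas=[[-0.92, 2.5, 0, 0.0094, -0.0371, -0.0036, 1], [-0.92, 3.2, 0, 0.0094, -0.0371, -0.0036, 1], [-0.92, 3.2, 0, 0.0094, -0.0371, -0.0036, 1], [-0.92, 3.2, 0, 0.0094, -0.0371, -0.0036, 1], [-0.92, 3.2, 0, 0.0094, -0.0371, -0.0036, 1]])

```text
t: 3.73
position: [0.5617, -0.1789, 0.2638]
eef_rot: [[-0.242, 0.953, 0.182], [0.97, 0.238, 0.047], [0.001, 0.188, -0.982]]
ft_force: [0.3, 0.5, -2.2]
finger_gap: 0.0335
gripper_force: 41.2
```

Emit:
servo_tool(deltas=[[-0.92, 3.3, 0, 0.0094, -0.0371, -0.0036, 1], [-0.92, 3.3, 0, 0.0094, -0.0371, -0.0036, 1], [-0.92, 3.3, 0, 0.0094, -0.0371, -0.0036, 1], [-0.92, 3.3, 0, 0.0094, -0.0371, -0.0036, 1], [-0.92, 3.3, 0, 0.0094, -0.0371, -0.0036, 1]])

```text
t: 4.15
position: [0.5154, -0.0144, 0.2641]
eef_rot: [[-0.225, 0.905, 0.361], [0.974, 0.208, 0.086], [0.003, 0.371, -0.929]]
ft_force: [-0.4, 0.5, -2.7]
finger_gap: 0.0336
gripper_force: 41.2
```

Emit:
servo_tool(deltas=[[-0.92, 3.3, 0, 0, 0, 0, 1], [-0.92, 3.3, 0, 0, 0, 0, 1], [-0.92, 3.3, 0, 0, 0, 0, 1], [-0.92, 3.3, 0, 0, 0, 0, 1], [-0.92, 3.3, 0, 0, 0, 0, 1]])

```text
t: 4.57
position: [0.4697, 0.1497, 0.2644]
eef_rot: [[-0.225, 0.905, 0.36], [0.974, 0.209, 0.083], [0.0, 0.37, -0.929]]
ft_force: [0.9, 0.0, -3.1]
finger_gap: 0.0335
gripper_force: 41.1
```

Emit:
servo_tool(deltas=[[-0.92, 3.3, 0, 0, 0, 0, 1], [-0.92, 3.3, 0, 0, 0, 0, 1], [-0.92, 3.3, 0, 0, 0, 0, 1], [-0.92, 3.3, 0, 0, 0, 0, 1], [-0.92, 3.3, 0, 0, 0, 0, 1]])

```text
t: 4.98
position: [0.4243, 0.3143, 0.2642]
eef_rot: [[-0.225, 0.905, 0.361], [0.974, 0.209, 0.082], [-0.001, 0.37, -0.929]]
ft_force: [0.7, 0.3, -2.7]
finger_gap: 0.0335
gripper_force: 41.1
```

Emit:
servo_tool(deltas=[[0, 0, 0, 0, 0, 0, 1], [0, 0, 0, 0, 0, 0, 1], [0, 0, 0, 0, 0, 0, 1]])

```text
t: 5.23
position: [0.4253, 0.3128, 0.2644]
eef_rot: [[-0.225, 0.905, 0.361], [0.974, 0.21, 0.082], [-0.001, 0.37, -0.929]]
ft_force: [-0.8, -0.0, -2.4]
finger_gap: 0.0335
gripper_force: 40.9
```

```bash
python3 - <<'E'
from h import *
s=telemetry.get_state(); print(s["t"],s["position"],s["ft_force"],s["finger_gap"],in_frame(s["position"]).round(4))
print(plan(.027,0,.10))
t=grab_frame("top")[:,:,::-1]; sc=grab_frame("scene")[:,:,::-1]
for n,i in (("top",t),("scene",sc)): cv2.imwrite(f"pics/{n}1.png",i)
a=cv2.resize(t[190:290,90:220],(400,308),interpolation=2); b=cv2.resize(sc[70:170,250:380],(400,308),interpolation=2)
cv2.imwrite("pics/m2.png",np.hstack([a,b]))
E
```

```text
5.2333 [0.42525492 0.31283222 0.26443527] [-0.77743724 -0.02889886 -2.36785196] 0.03347308020249683 [0.0273 0.0012 0.126 ]
(array([ 0.94626269,  0.09696654, -2.41758645]), array([ 0.00213593, -0.00457721, -0.0003174 ]))
```

View pics/m2.png

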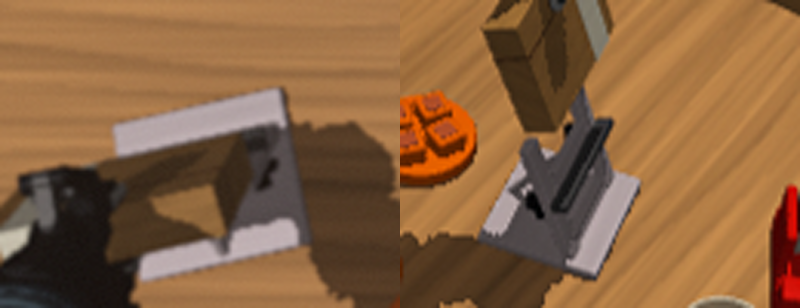

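The scene crop shows the carton in front of the frame and above the ledge. The ledge ends are at about (556,207) and (610,122), and the carton's near lower corners at about (527,120) and (553,130). I'll check these against the projection.

```bash
python3 - <<'E'
from h import *
s=telemetry.get_state(); R=np.array(s["eef_rot"]); cx,cz=R[:,1],-R[:,2]; cy=np.cross(cz,cx)
U=s["position"]-HZ*cz-HY*cy
k=3.077
for nm,P in [("ledge -y z28",F0+RF@[.018,-.065,.028]),("ledge +y",F0+RF@[.018,.065,.028]),("cart back -y",U-.017*cx-.075*cy),("cart front -y",U+.017*cx-.075*cy),("front -y top",U+.017*cx-.075*cy+.11*cz),("back -y top",U-.017*cx-.075*cy+.11*cz)]+[(f"base {a} {b}",E0+a*ex+b*fy+.012*ez) for a in (-.065,.065) for b in (-.07,.07)]:
    print(nm,((proj("scene",P)+.5-[250,70])*k+[400,0]).round(0),((proj("top",P)+.5-[90,190])*k).round(0))
E
```

```text
ledge -y z28 [567. 210.] [264. 126.]
ledge +y [615. 120.] [ 93. 163.]
cart back -y [524. 136.] [259. 175.]
cart front -y [558. 136.] [246. 129.]
front -y top [517.  30.] [217. 183.]
back -y top [482.  31.] [232. 234.]
base -0.065 -0.07 [478. 236.] [312. 243.]
base -0.065 0.07 [531. 144.] [140. 281.]
base 0.065 -0.07 [597. 277.] [282.  86.]
base 0.065 0.07 [645. 180.] [113. 122.]
```

The prediction fits within about one image pixel. I'll descend along the slope, then feel for the ledge.

Emit:
servo_tool(deltas=[[0.55, 0.13, -2.47, 0, -0.004, 0, 1], [0.91, 0.21, -2.32, 0, 0, 0, 1], [0.55, 0.13, -1.39, 0, 0, 0, 1], [0, 0, 0, 0, 0, 0, 1], [0, 0, 0, 0, 0, 0, 1]])

```text
t: 5.75
position: [0.4463, 0.3176, 0.2038]
eef_rot: [[-0.224, 0.903, 0.366], [0.975, 0.208, 0.083], [-0.001, 0.375, -0.927]]
ft_force: [0.5, -0.0, -1.4]
finger_gap: 0.0335
gripper_force: 40.8
```

```bash
python3 - <<'E'
from h import *
s=telemetry.get_state(); print(s["ft_force"],in_frame(s["position"]).round(4)); print(plan(.023,0,.03))
E
```

```text
[ 0.53857408 -0.03135858 -1.43303162] [0.0246 0.0011 0.0616]
(array([ 1.03636415,  0.12911718, -2.99357529]), array([0.00072274, 0.00076745, 0.00140714]))
```

Emit:
servo_tool(deltas=[[0.11, 0.025, -0.28, 0, 0, 0, 1], [0.11, 0.025, -0.28, 0, 0, 0, 1], [0.11, 0.025, -0.28, 0, 0, 0, 1], [0.11, 0.025, -0.28, 0, 0, 0, 1], [0, 0, 0, 0, 0, 0, 1]])

```text
t: 6.17
position: [0.4508, 0.3199, 0.1931]
eef_rot: [[-0.225, 0.902, 0.367], [0.974, 0.208, 0.085], [-0.0, 0.377, -0.926]]
ft_force: [0.4, 0.7, -2.5]
finger_gap: 0.0334
gripper_force: 40.8
```

Emit:
servo_tool(deltas=[[0.07, 0.017, -0.185, 0, 0, 0, 1], [0.07, 0.017, -0.185, 0, 0, 0, 1], [0.07, 0.017, -0.185, 0, 0, 0, 1], [0, 0, 0, 0, 0, 0, 1]])

```text
t: 6.5
position: [0.4528, 0.3205, 0.1874]
eef_rot: [[-0.225, 0.903, 0.367], [0.974, 0.209, 0.085], [-0.0, 0.377, -0.926]]
ft_force: [-0.1, -0.3, -2.9]
finger_gap: 0.0336
gripper_force: 40.9
```

Emit:
servo_tool(deltas=[[0.07, 0.017, -0.185, 0, 0, 0, 1], [0.07, 0.017, -0.185, 0, 0, 0, 1], [0, 0, 0, 0, 0, 0, 1]])

```text
t: 6.75
position: [0.4542, 0.3208, 0.1836]
eef_rot: [[-0.225, 0.903, 0.367], [0.974, 0.209, 0.085], [-0.0, 0.377, -0.926]]
ft_force: [-0.3, -0.0, -2.5]
finger_gap: 0.0336
gripper_force: 40.9
```

Emit:
servo_tool(deltas=[[0.07, 0.017, -0.185, 0, 0, 0, 1], [0.07, 0.017, -0.185, 0, 0, 0, 1], [0, 0, 0, 0, 0, 0, 1]])

```text
t: 7.0
position: [0.4556, 0.3211, 0.1799]
eef_rot: [[-0.225, 0.903, 0.367], [0.974, 0.209, 0.085], [-0.0, 0.377, -0.926]]
ft_force: [-0.9, -0.3, -2.7]
finger_gap: 0.0333
gripper_force: 40.9
```

Emit:
servo_tool(deltas=[[0.07, 0.017, -0.185, 0, 0, 0, 1], [0, 0, 0, 0, 0, 0, 1]])

```text
t: 7.17
position: [0.4563, 0.3214, 0.1782]
eef_rot: [[-0.225, 0.902, 0.367], [0.974, 0.209, 0.085], [0.0, 0.377, -0.926]]
ft_force: [-0.9, -0.4, -2.5]
finger_gap: 0.0336
gripper_force: 40.9
```

Emit:
servo_tool(deltas=[[0.07, 0.017, -0.185, 0, 0, 0, 1], [0, 0, 0, 0, 0, 0, 1]])

```text
t: 7.33
position: [0.457, 0.3215, 0.1764]
eef_rot: [[-0.225, 0.903, 0.367], [0.974, 0.209, 0.085], [0.0, 0.377, -0.926]]
ft_force: [0.8, -0.6, -2.1]
finger_gap: 0.0332
gripper_force: 40.9
```

z is now about 0.032, with no contact yet. I'll continue at 2 mm per step.

Emit:
servo_tool(deltas=[[0.07, 0.017, -0.185, 0, 0, 0, 1], [0, 0, 0, 0, 0, 0, 1]])

```text
t: 7.5
position: [0.4577, 0.3217, 0.1745]
eef_rot: [[-0.225, 0.902, 0.367], [0.974, 0.209, 0.085], [0.0, 0.377, -0.926]]
ft_force: [-0.7, -0.2, -2.7]
finger_gap: 0.0334
gripper_force: 40.9
```

Emit:
servo_tool(deltas=[[0.07, 0.017, -0.185, 0, 0, 0, 1], [0, 0, 0, 0, 0, 0, 1]])

```text
t: 7.67
position: [0.4587, 0.3222, 0.1736]
eef_rot: [[-0.226, 0.902, 0.369], [0.974, 0.209, 0.085], [-0.0, 0.378, -0.926]]
ft_force: [-0.8, -2.5, 3.8]
finger_gap: 0.0336
gripper_force: 41.3
```

```bash
python3 - <<'E'
from h import *
s=telemetry.get_state(); print(s["ft_force"],RF.T@s["ft_force"],in_frame(s["position"]).round(4))
E
```

```text
[-0.80012799 -2.54100524  3.8180444 ] [ 0.17743286 -2.2958898   4.04620601] [0.0255 0.0028 0.0288]
```

The ledge is felt at about 29 mm, matching the visual estimate. Next I'll slide the carton back towards the frame until it touches.

Emit:
servo_tool(deltas=[[-0.2, -0.045, -0.045, 0, 0, 0, 1], [-0.18, -0.042, -0.075, 0, 0, 0, 1], [0, 0, 0, 0, 0, 0, 1]])

```text
t: 7.92
position: [0.4545, 0.3213, 0.1719]
eef_rot: [[-0.226, 0.902, 0.368], [0.974, 0.209, 0.086], [0.0, 0.378, -0.926]]
ft_force: [-0.4, -0.1, 1.4]
finger_gap: 0.0333
gripper_force: 40.9
```

Emit:
servo_tool(deltas=[[-0.18, -0.042, -0.075, 0, 0, 0, 1], [0, 0, 0, 0, 0, 0, 1]])

```text
t: 8.08
position: [0.4528, 0.3209, 0.1712]
eef_rot: [[-0.226, 0.902, 0.368], [0.974, 0.209, 0.086], [0.0, 0.378, -0.926]]
ft_force: [-0.5, 0.4, 2.4]
finger_gap: 0.0338
gripper_force: 40.9
```

```bash
python3 - <<'E'
from h import *
s=telemetry.get_state(); print(s["ft_force"],RF.T@s["ft_force"],in_frame(s["position"]).round(4))
E
```

```text
[-0.52206196  0.41490406  2.4374176 ] [0.52796834 0.52170848 2.41552651] [0.019  0.0029 0.0288]
```

Emit:
servo_tool(deltas=[[-0.14, -0.032, -0.055, 0, 0, 0, 1], [0, 0, 0, 0, 0, 0, 1]])

```text
t: 8.25
position: [0.4514, 0.3206, 0.1706]
eef_rot: [[-0.226, 0.902, 0.368], [0.974, 0.209, 0.086], [0.0, 0.377, -0.926]]
ft_force: [-0.1, -0.2, 2.5]
finger_gap: 0.0335
gripper_force: 40.9
```

Emit:
servo_tool(deltas=[[-0.14, -0.032, -0.055, 0, 0, 0, 1], [0, 0, 0, 0, 0, 0, 1]])

```text
t: 8.42
position: [0.4508, 0.3204, 0.1704]
eef_rot: [[-0.226, 0.902, 0.369], [0.974, 0.209, 0.086], [0.001, 0.379, -0.926]]
ft_force: [3.8, 1.4, 1.0]
finger_gap: 0.0333
gripper_force: 41.1
```

```bash
python3 - <<'E'
from h import *
s=telemetry.get_state(); print(s["ft_force"],RF.T@s["ft_force"],in_frame(s["position"]).round(4))
E
```

```text
[3.8402982  1.36545372 0.95360062] [ 4.11142204  0.4665781  -0.63263094] [0.0168 0.0028 0.0288]
```

The carton touches the frame at x = 17 mm with 4 N, and it is in place. I'll settle it half a millimetre, then release gently.

Emit:
servo_tool(deltas=[[0.02, 0.005, -0.05, 0, 0, 0, 1], [0, 0, 0, 0, 0, 0, 1]])

```text
t: 8.58
position: [0.4509, 0.3205, 0.1704]
eef_rot: [[-0.226, 0.902, 0.369], [0.974, 0.209, 0.086], [0.0, 0.379, -0.925]]
ft_force: [0.5, -1.9, 9.7]
finger_gap: 0.0335
gripper_force: 42.0
```

Emit:
servo_tool(deltas=[[0, 0, 0, 0, 0, 0, 0.2], [0, 0, 0, 0, 0, 0, 0.1], [0, 0, 0, 0, 0, 0, 0], [0, 0, 0, 0, 0, 0, -0.2], [0, 0, 0, 0, 0, 0, -0.3]])

```text
t: 9.0
position: [0.4497, 0.3197, 0.1688]
eef_rot: [[-0.225, 0.903, 0.366], [0.974, 0.209, 0.084], [-0.0, 0.376, -0.927]]
ft_force: [-0.5, 1.0, -0.0]
finger_gap: 0.0553
gripper_force: 0.0
```

```bash
python3 - <<'E'
from h import *
s=telemetry.get_state(); print(s["ft_force"],RF.T@s["ft_force"],in_frame(s["position"]).round(4),s["finger_gap"],s["gripper_force"])
E
```

```text
[-0.47324738  1.02617334 -0.02660519] [-0.22347774  1.10633008  0.06159625] [0.015  0.0024 0.0278] 0.055324995718661715 0.0
```

Released. I'll retreat along the carton's axis.

Emit:
servo_tool(deltas=[[-0.37, -0.085, 0.93, 0, 0, 0, -0.3], [-0.73, -0.17, 1.85, 0, 0, 0, -0.3], [-0.73, -0.17, 1.85, 0, 0, 0, -0.3], [-0.91, -0.21, 2.3, 0, 0, 0, -0.3], [-0.3, -0.1, 1, 0, 0, 0, -0.3]])

```text
t: 9.42
position: [0.4189, 0.3135, 0.2506]
eef_rot: [[-0.227, 0.902, 0.368], [0.974, 0.21, 0.086], [0.001, 0.378, -0.926]]
ft_force: [0.7, 1.1, 0.5]
finger_gap: 0.0554
gripper_force: 0.0
```

```bash
python3 - <<'E'
from h import *
from scipy.spatial.transform import Rotation as Ro
s=telemetry.get_state(); a=np.radians(78.9); y=np.array([np.cos(a),np.sin(a),0]); z=-ez; R=np.c_[np.cross(y,z),y,z]
R0=np.array(s["eef_rot"]); yy=np.array([R0[0,1],R0[1,1],0]); yy/=np.linalg.norm(yy); Rm=np.c_[np.cross(yy,z),yy,z]
print(s["t"],s["position"],Ro.from_matrix(Rm@R0.T).as_rotvec(),Ro.from_matrix(R@Rm.T).as_rotvec(),(np.array([.430,.0136,.1])-s["position"])*100,np.round(s["joints"]))
t=grab_frame("top")[:,:,::-1]; sc=grab_frame("scene")[:,:,::-1]
a=cv2.resize(t[190:290,90:220],(400,308),interpolation=2); b=cv2.resize(sc[50:150,250:380],(400,308),interpolation=2)
cv2.imwrite("pics/m3.png",np.hstack([a,b]))
E
```

```text
9.4167 [0.41890655 0.31346264 0.25058314] [-8.86545591e-02  3.77612061e-01 -1.74395494e-04] [0.         0.         1.14875351] [  1.10934487 -29.98626373 -15.05831431] [-10.  13. -44. 121.  38.  38. -67.]
```

View pics/m3.png

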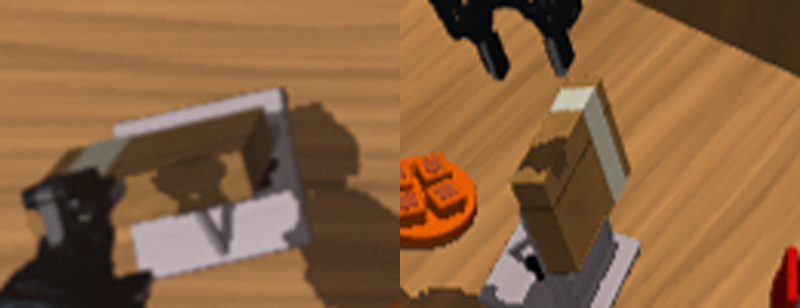

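The crops show the carton leaning on the easel, free of the gripper. On to the dish.

Emit:
servo_tool(deltas=[[0.1, -3, 0, -0.0177, 0.0755, 0, -1], [0.1, -3, 0, -0.0177, 0.0755, 0, -1], [0.1, -3, 0, -0.0177, 0.0755, 0, -1], [0.1, -3, 0, -0.0177, 0.0755, 0, -1], [0.1, -3, 0, -0.0177, 0.0755, 0, -1]])

```text
t: 9.93
position: [0.4246, 0.1628, 0.2479]
eef_rot: [[-0.225, 0.974, 0.0], [0.974, 0.225, -0.001], [-0.001, -0.0, -1.0]]
ft_force: [0.9, 0.2, -0.2]
finger_gap: 0.0853
gripper_force: 0.0
```

Emit:
servo_tool(deltas=[[0.1, -3, -1, 0, 0, 0.115, -1], [0.1, -3, -1, 0, 0, 0.115, -1], [0.1, -3, -1, 0, 0, 0.115, -1], [0.1, -3, -1, 0, 0, 0.115, -1], [0.1, -3, -1, 0, 0, 0.115, -1]])

```text
t: 10.35
position: [0.4292, 0.0129, 0.1971]
eef_rot: [[-0.723, 0.691, 0.003], [0.691, 0.723, 0.002], [-0.001, 0.003, -1.0]]
ft_force: [0.1, -0.9, -0.6]
finger_gap: 0.0854
gripper_force: 0.0
```

Emit:
servo_tool(deltas=[[0, 0, -1, 0, 0, 0.115, -1], [0, 0, -1, 0, 0, 0.115, -1], [0, 0, -1, 0, 0, 0.115, -1], [0, 0, -1, 0, 0, 0.115, -1], [0, 0, -1, 0, 0, 0.115, -1]])

```text
t: 10.77
position: [0.4292, 0.0144, 0.147]
eef_rot: [[-0.982, 0.187, 0.001], [0.187, 0.982, 0.004], [-0.0, 0.004, -1.0]]
ft_force: [0.3, -0.0, -0.9]
finger_gap: 0.0856
gripper_force: 0.0
```

Emit:
servo_tool(deltas=[[0, 0, 0, 0, 0, 0, -1], [0, 0, 0, 0, 0, 0, -1]])

```text
t: 10.93
position: [0.429, 0.0147, 0.1476]
eef_rot: [[-0.981, 0.196, -0.0], [0.196, 0.981, 0.005], [0.001, 0.005, -1.0]]
ft_force: [-0.2, 0.1, -0.3]
finger_gap: 0.0854
gripper_force: 0.0
```

```bash
python3 - <<'E'
from h import *
s=telemetry.get_state(); R=np.array(s["eef_rot"]); T=wristT(); f=grab_frame("wrist"); cv2.imwrite("pics/w2.png",f[:,:,::-1])
print(s["t"],s["position"],np.degrees(np.arctan2(R[1,1],R[0,1])),R[:,2],s["ft_force"],np.round(s["joints"]))
print((np.array([.430,.0136,.02])-s["position"])*100, proj("wrist",np.array([.5016,-.0005,.018]),T),proj("wrist",np.array([.6388,-.0273,.001]),T))
E
```

```text
10.9333 [0.42898386 0.01471712 0.14755838] 78.71788368363995 [-4.87463404e-07  4.88379608e-03 -9.99988074e-01] [-0.16494999  0.09363647 -0.27064438] [ 35.  26. -51. 122.  29.  44.  44.]
[  0.10161399  -0.11171244 -12.75583764] [275.69211053 275.61667195] [276.24910773 376.63074485]
```

View pics/w2.png

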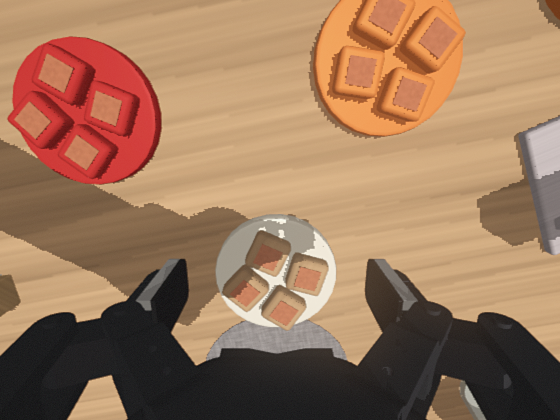

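The wrist view shows the white dish at (276,272), centred between the open fingers, with the mat beyond it. I'll descend behind it and feel for the counter.

Emit:
servo_tool(deltas=[[0, 0, -3.5, 0, 0, 0, -1], [0, 0, -3.5, 0, 0, 0, -1], [0, 0, -3.5, 0, 0, 0, -1], [0, 0, -2, 0, 0, 0, -1], [0, 0, 0, 0, 0, 0, -1]])

```text
t: 11.4
position: [0.4278, 0.0146, 0.0211]
eef_rot: [[-0.981, 0.194, -0.002], [0.194, 0.981, 0.003], [0.003, 0.003, -1.0]]
ft_force: [-0.6, -0.2, -0.1]
finger_gap: 0.0851
gripper_force: 0.0
```

Emit:
servo_tool(deltas=[[0, 0, -0.3, 0, 0, 0, -1], [0, 0, -0.3, 0, 0, 0, -1], [0, 0, 0, 0, 0, 0, -1]])

```text
t: 11.65
position: [0.431, 0.0148, 0.0186]
eef_rot: [[-0.981, 0.193, 0.005], [0.193, 0.981, 0.004], [-0.004, 0.005, -1.0]]
ft_force: [0.4, -0.1, -0.3]
finger_gap: 0.0853
gripper_force: 0.0
```

Emit:
servo_tool(deltas=[[0, 0, -0.2, 0, 0, 0, -1], [0, 0, 0, 0, 0, 0, -1]])

```text
t: 11.82
position: [0.4306, 0.0146, 0.0163]
eef_rot: [[-0.981, 0.193, 0.004], [0.193, 0.981, 0.004], [-0.004, 0.005, -1.0]]
ft_force: [-0.1, -0.2, -1.3]
finger_gap: 0.0851
gripper_force: 0.0
```

Emit:
servo_tool(deltas=[[0, 0, -0.2, 0, 0, 0, -1], [0, 0, 0, 0, 0, 0, -1]])

```text
t: 11.98
position: [0.43, 0.0146, 0.0138]
eef_rot: [[-0.981, 0.193, 0.003], [0.193, 0.981, 0.004], [-0.002, 0.005, -1.0]]
ft_force: [-0.2, 0.1, 0.4]
finger_gap: 0.0854
gripper_force: 0.0
```

Emit:
servo_tool(deltas=[[0, 0, -0.2, 0, 0, 0, -1], [0, 0, 0, 0, 0, 0, -1]])

```text
t: 12.15
position: [0.4298, 0.0147, 0.0114]
eef_rot: [[-0.981, 0.192, 0.003], [0.192, 0.981, 0.004], [-0.002, 0.005, -1.0]]
ft_force: [-0.7, 0.5, -0.6]
finger_gap: 0.0853
gripper_force: 0.0
```

Emit:
servo_tool(deltas=[[0, 0, -0.2, 0, 0, 0, -1], [0, 0, 0, 0, 0, 0, -1]])

```text
t: 12.32
position: [0.4297, 0.0148, 0.0093]
eef_rot: [[-0.981, 0.192, 0.002], [0.192, 0.981, 0.004], [-0.001, 0.004, -1.0]]
ft_force: [-0.7, -0.1, 0.3]
finger_gap: 0.0853
gripper_force: 0.0
```

Emit:
servo_tool(deltas=[[0, 0, -0.2, 0, 0, 0, -1], [0, 0, 0, 0, 0, 0, -1]])

```text
t: 12.48
position: [0.4297, 0.0147, 0.0073]
eef_rot: [[-0.981, 0.192, 0.002], [0.192, 0.981, 0.004], [-0.002, 0.004, -1.0]]
ft_force: [0.4, -0.1, 0.3]
finger_gap: 0.0857
gripper_force: 0.0
```

Emit:
servo_tool(deltas=[[0, 0, -0.2, 0, 0, 0, -1], [0, 0, 0, 0, 0, 0, -1]])

```text
t: 12.65
position: [0.4297, 0.0148, 0.0054]
eef_rot: [[-0.981, 0.192, 0.002], [0.192, 0.981, 0.004], [-0.002, 0.004, -1.0]]
ft_force: [-0.1, -0.1, -0.2]
finger_gap: 0.0854
gripper_force: 0.0
```

Emit:
servo_tool(deltas=[[0, 0, -0.2, 0, 0, 0, -1], [0, 0, 0, 0, 0, 0, -1]])

```text
t: 12.82
position: [0.4298, 0.0147, 0.0034]
eef_rot: [[-0.981, 0.192, 0.002], [0.192, 0.981, 0.004], [-0.002, 0.005, -1.0]]
ft_force: [-0.5, 0.7, -0.3]
finger_gap: 0.0852
gripper_force: 0.0
```

Emit:
servo_tool(deltas=[[0.98, -0.2, 0, 0, 0, 0, -1], [0.98, -0.2, 0, 0, 0, 0, -1], [0.98, -0.2, 0, 0, 0, 0, -1], [0.98, -0.2, 0, 0, 0, 0, -1], [0.98, -0.2, 0, 0, 0, 0, -1]])

```text
t: 13.23
position: [0.4792, 0.0045, 0.0035]
eef_rot: [[-0.981, 0.193, 0.001], [0.193, 0.981, 0.004], [-0.0, 0.004, -1.0]]
ft_force: [-4.9, 1.0, 3.0]
finger_gap: 0.0855
gripper_force: 2.1
```

Emit:
servo_tool(deltas=[[0.98, -0.2, 0, 0, 0, 0, -1], [0.98, -0.2, 0, 0, 0, 0, -1], [0.98, -0.2, 0, 0, 0, 0, -1], [0.98, -0.2, 0, 0, 0, 0, -1], [0.7, -0.14, 0, 0, 0, 0, -1]])

```text
t: 13.65
position: [0.5267, -0.0051, 0.0036]
eef_rot: [[-0.981, 0.193, 0.004], [0.193, 0.981, 0.004], [-0.003, 0.005, -1.0]]
ft_force: [-2.5, 0.6, -0.5]
finger_gap: 0.0855
gripper_force: 1.6
```

```bash
cat > dish.py <<'E'
from h import *
s=telemetry.get_state(); t=grab_frame("top")[:,:,::-1].copy(); cv2.imwrite("pics/topd.png",t)
hsv=cv2.cvtColor(t,cv2.COLOR_BGR2HSV); m=((hsv[...,1]<60)&(hsv[...,2]>140)).astype(np.uint8); m[:150]=0;m[265:]=0;m[:,:240]=0;m[:,350:]=0
P=np.array([onplane("top",p,.018) for p in cv2.findNonZero(m)[:,0]])
q=cv2.convexHull(P[:,:2].astype(np.float32)); (a,b),r=cv2.minEnclosingCircle(q)
print(s["position"],s["ft_force"],"dish",round(a,4),round(b,4),round(r,4),"to go",np.round([(.6388-a)*100,(-.0273-b)*100],2))
E
python3 dish.py
```

```text
[ 0.52672097 -0.00507619  0.0036305 ] [-2.49549097  0.59935273 -0.51125629] dish 0.6148 0.0189 0.0297 to go [ 2.4  -4.62]
```

The arm hides the dish from the top camera (fitted radius 0.03 instead of 0.06), so that reading is void. I'll push the remaining distance by geometry, then back off and look.

Emit:
servo_tool(deltas=[[0.98, -0.2, 0, 0, 0, 0, -1], [0.98, -0.2, 0, 0, 0, 0, -1], [0.98, -0.2, 0, 0, 0, 0, -1], [0.98, -0.2, 0, 0, 0, 0, -1], [0.98, -0.2, 0, 0, 0, 0, -1]])

```text
t: 14.12
position: [0.5742, -0.0147, 0.0036]
eef_rot: [[-0.981, 0.192, 0.002], [0.192, 0.981, 0.004], [-0.001, 0.004, -1.0]]
ft_force: [-3.8, 0.2, 1.2]
finger_gap: 0.0855
gripper_force: 2.2
```

Emit:
servo_tool(deltas=[[0.6, -0.12, 0, 0, 0, 0, -1], [0.3, -0.06, 0, 0, 0, 0, -1], [0, 0, 0, 0, 0, 0, -1]])

```text
t: 14.37
position: [0.5839, -0.0167, 0.0037]
eef_rot: [[-0.981, 0.193, 0.004], [0.193, 0.981, 0.004], [-0.003, 0.005, -1.0]]
ft_force: [1.0, -0.9, 0.3]
finger_gap: 0.0857
gripper_force: 0.7
```

Emit:
servo_tool(deltas=[[-1, 0.2, 0, 0, 0, 0, -1], [-2, 0.4, 0, 0, 0, 0, -1], [-2, 0.4, 0, 0, 0, 0, -1], [0, 0, 3, 0, 0, 0, -1], [0, 0, 3, 0, 0, 0, -1]])

```text
t: 14.78
position: [0.5309, -0.0062, 0.0633]
eef_rot: [[-0.982, 0.19, -0.0], [0.19, 0.982, 0.004], [0.001, 0.004, -1.0]]
ft_force: [1.3, -0.6, -0.3]
finger_gap: 0.085
gripper_force: 0.0
```

Emit:
servo_tool(deltas=[[-2, 0, 3, 0, 0, 0, -1], [-3, 0, 2, 0, 0, 0, -1], [-3, 0, 2, 0, 0, 0, -1], [0, 0, 2, 0, 0, 0, -1], [0, 0, 0, 0, 0, 0, -1]])

```text
t: 15.2
position: [0.4539, -0.0066, 0.1567]
eef_rot: [[-0.981, 0.191, 0.008], [0.191, 0.981, 0.002], [-0.008, 0.003, -1.0]]
ft_force: [0.7, 0.6, -0.1]
finger_gap: 0.0856
gripper_force: 0.0
```

```bash
python3 dish.py
```

```text
[ 0.45388971 -0.00662572  0.15666108] [ 0.68936929  0.60982899 -0.09768061] dish 0.6353 -0.0273 0.0602 to go [ 0.35 -0.  ]
```

View pics/topd.png

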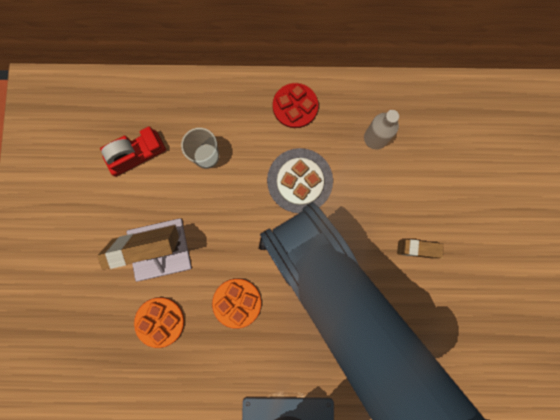

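The dish sits on the mat at (300,181), 3.5 mm off centre. The carton leans on the easel at about (140,248), and the others haven't moved. I'll check the carton's pose in one enlarged crop with the expected corners marked.

```bash
python3 - <<'E'
from h import *
out=[]
for n,x0,y0 in (("top",85,205),("scene",255,60)):
    i=grab_frame(n)[:,:,::-1]; k=4; c=cv2.resize(i[y0:y0+110,x0:x0+100],None,fx=k,fy=k,interpolation=2)
    for a in (0,.034):
        for b in (-.075,.075):
            for h in (0,.11):
                p=(proj(n,F0+RF@np.array([a,b,.028+h]))+.5-[x0,y0])*k; cv2.circle(c,tuple(int(v) for v in p.round()),3,(0,255,0) if h else (255,0,255),1)
    out.append(c)
cv2.imwrite("pics/m4.png",np.hstack(out))
E
```

```text
(no output)
```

View pics/m4.png

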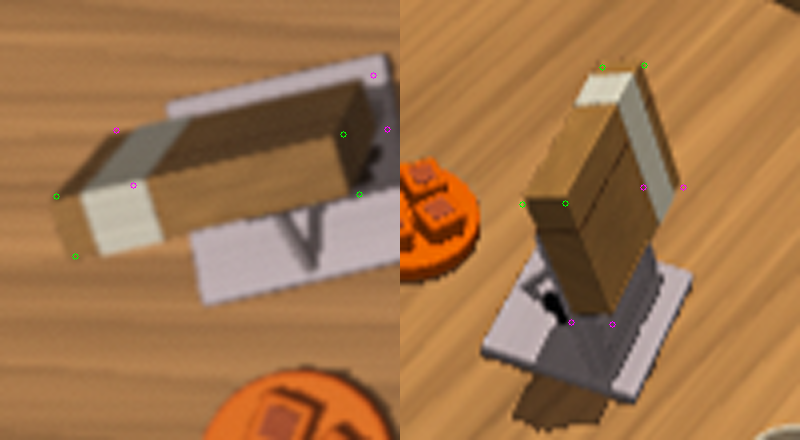

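The corners fall within 1–3 image pixels of the expected pose. That means the carton is flat on the frame and about 5 mm off mid-width, inside the 20 mm limit. Handing in.

```bash
python3 -c "
from bench import ticket; print(ticket.sign_off())"
```

```text
the job is handed in; nothing more can be done
None
```

The job is handed in, with no verdict returned: by my measurements the dish sits on the mat about 3.5 mm off centre, and the long carton rests on the ledge, flat against the frame, released and about 5 mm off mid-width; nothing else was visibly moved.

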